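Put away the coffee things

ROBOT

A 6-joint arm with a two-finger parallel gripper is mounted at the origin on the work surface. World frame = base frame: x ahead of the robot, y to its left, z up, the work surface at z = 0. Lengths are in m, angles in rad, forces in N, time in s.
With the tool pointing down it reaches from about 0.4 to 0.825 m from the base axis. Payload 7 kg.
Tool frame: the origin (TCP) lies midway between the tips of the shut fingers; the grasp point (between the pads) lies 19 mm behind it; z points along the fingers, x is the direction in which the jaws open and shut, and the axes are right-handed (so a half turn about z gives the same grasp; the last joint's range is limited). The gripper opens to 88 mm and grips with 3 to 60 N. Pads are 19 mm wide; open, the fingers measure 130 mm over their backs; the gripper's body (78 mm by 193 mm) begins 47 mm behind the grasp point.
Start: joints at [1.44, 0.359, 0.012, 0, -1.224, -0.288], TCP at [0.275, 0.617, 0.227] pointing down, gripper open.
Joint ranges: [-3.07, 3.07], [-1.43, 2.12], [-1.02, 1.25], [-3.03, 1.67], [-3.05, -0], [-3.03, 3.03]. Speed limits (rad/s): [2.39, 2.39, 3.01, 3.14, 3.14, 3.14].

INTERFACE

Orientations are given as [roll, pitch, yaw] about the fixed x, y, z axes, in that order (R = Rz(yaw) Ry(pitch) Rx(roll)).
In Python, from station import status, eyes, workorder gives the robot as it stands.
- The arm moves only by the shell command python3 -m jog 'ROWS' [OPENING] [FORCE]. ROWS is JSON, a list of rows, each a list of 6 numbers: the shift along the world's x, y, z in mm, then the turn, a rotation vector about the world's x, y, z in rad. A call has 1 to 12 rows; each row shifts and turns the pose as measured when the row begins; what a row does not reach is not made up. A row lasts 1/10 s, in which the tool goes at most 50 mm and 8.59 degrees, less where a joint would pass 70% of its speed; a pose out of reach is approached as far as the arm can. A call with a gripper value outside its range is refused whole. OPENING is the opening, from 0 (shut) to 1 (fully open), set as the call begins (- or left out, the last holds). The fingers move at their own pace and stop on an object; FORCE is the grip in N (left out, the last holds). Time passes only in rows, so rows that do not move let the fingers close. It gives the time, the measured TCP pose, the force and the opening at its end, in the units of the state.
- status.get_state(): the state, without advancing time (a new reading comes with each control period).
- eyes.grab_frame(name): name is "side" or "top" or "wrist"; returns the picture (400x640x3 uint8, blue, green, red); there is no depth.
- eyes.calibration(name): a dict with "camera_matrix" (3x3 intrinsics, pixels), "cam_to_world" (4x4, takes a point from camera to world coordinates); the wrist camera has in their place "hand_eye" (4x4, takes a point from camera to tool coordinates, whose origin is the TCP and whose axes are the tool frame's). Camera axes: x right, y up, looking along -z (the intrinsics and any distortion apply to the point x, -y, -z); pixel columns grow to the right and rows downward; lengths in m; the calibration is good to about 2 mm. A picture is of the moment at which its call begins: read the wrist's pose just before it. calibration takes no time and is no camera call.
- workorder.job_done(): hands the job in, once; it reports no verdict.
The state is a dict: "t": time; "q": joint angles; "qd": joint speeds; "joint_efforts": joint torques, N m; "eef_pos": TCP position; "ee_rot": TCP orientation; "force": force on the tool from outside, world axes, zero at the start; "moment": the same for the moment, N m; "width": finger opening in m.
Only numpy, scipy, OpenCV 4.12 (cv2) and the standard library are available. Lean on these libraries where they do the work, as an engineer would, in place of code of your own. Each camera call takes 0.05 s, during which the arm holds its last target. There are 200 camera calls.

TASK

Sort the coffee things that lie along the front: stand the two loose white cups upright in the two free slots of the wooden rack (one in each), stand the steel funnel in the blue tray with its stem up as it is now, and lay the black gasket flat in the red tin, whose cover you slide back first and slide fully shut again afterwards. Leave the two cups that are already in the rack standing in their slots.

Things in the scene. Friction and masses are not known exactly. Their poses are not given: they have to be found in the camera images.
- cup_a_mid (a point): loose white handle-less espresso cup, upright, 56 mm tall, outer diameter 58 mm at the rim and nearly that down to 20 mm above its base, then narrowing to a 36 mm foot; wall 3 mm; 0.11 kg. The point is on its axis, half-way up (28 mm above its base and below its rim). It stands near the robot, in front of rack, tin and tray
- cup_b_mid (a point): second loose cup, the same as cup_a; point on its axis, 28 mm above its base. The two loose cups may go in either free slot
- funnel_mid (a point): bright steel moka-pot funnel standing upside down: basket 54 mm across and 24 mm high, a shoulder narrowing up to 38 mm, then a round stem 12 to 13 mm thick from 38 to 75 mm above its base, to pinch from above. The point is on its axis, half-way up (37.5 mm above the base); z points up along the stem; 0.06 kg
- gasket_mid (a point): black rubber gasket ring lying flat, outer diameter 50 mm, hole 38 mm, 8 mm thick. The point is its centre, half-way up (4 mm above its underside)
- rack: fixed dark board, 166 mm wide (y), from x = -40 to +144 mm, 18 mm high, with 4 round cork-floored slots 66 mm across, 8 mm deep (floors 10 mm up). Origin on table midway between the two free slots, centred at (0, 42) and (0, -42) mm; the slots at (104, +-42) hold cups. x points away from the robot. Seated cups leave 46 mm between them along x, only 26 along y: close the fingers along x
- cup_c_mid (a point): stored white handle-less espresso cup, upright, 56 mm tall, outer diameter 58 mm at the rim and nearly that down to 20 mm above its base, then narrowing to a 36 mm foot; wall 3 mm; 0.11 kg. In the rack's back slot at y = -42 mm; point half-way up. To be left alone
- cup_d_mid (a point): stored cup, as cup_c, in the rack's back slot at y = +42 mm. To be left alone
- tray: shallow square blue tray, fixed, 90 by 90 mm and 16 mm high, open on top, walls and floor 4 mm thick (82 by 82 mm inside). Origin: centre of its underside, on the table
- tin: fixed red tin, 100 mm (its x) by 128 mm (its y), rim at 34 mm, walls and floor 4 mm thick (92 by 120 mm inside), closed by the sliding cover. Origin: centre of its underside, on the table; its x points away from the robot, the way the cover opens. With the cover fully back it is open from x = -46 to +35 mm
- cover (a joint): travel in m of the tin's aluminium cover: 0 shut, growing as it slides along the tin's +x, stop at 0.085; stays where left (friction 1.5 N); starts 0 to 12 mm open. Cover top 38 mm above the table. Its grip, a black bar 12 mm thick (x), 44 mm wide (y), stands from 38 to 54 mm above the table, centred at x = -40 mm + travel, y = 0 in the tin's frame
Not all that is in view belongs to the job. Leave any green look-alike of the part that bears cup_b_mid alone. What is shaped like the part that bears cup_a_mid but yellow is not meant.

How it is judged:
By the outcome, as a careful person would: the job done as asked, in the order asked, and still so for the second after the job is handed in, with the robot touching nothing.
It also fails if it takes over 115 s, if anything falls off the work surface, if the arm or the gripper's body presses on something with over 40 N, if the wrist force passes 120 N, or if a joint passes its speed limit or range.

## Working session

There is one attempt and no reset: what is moved stays moved. The work goes in short steps, Python scripts to look and compute and a shell command to move; the robot and the scene stay as the last step left them, time stands still between calls to the robot, and variables do not carry over. Pictures are saved under pics/ and viewed, about 12 in all and at most 16, crops included, and the job is handed in when it is done.

```bash
ls; mkdir -p pics; python3 - <<'E'
from station import status, eyes
import cv2, numpy as np
np.set_printoptions(precision=4,suppress=True)
s=status.get_state(); print(s)
for n in ("top","side","wrist"):
    c=eyes.calibration(n); print(n,c)
    f=eyes.grab_frame(n); cv2.imwrite(f"pics/{n}0.png",f)
E
```

```text
pics
{'t': 0.0, 'q': array([ 1.4401,  0.3594,  0.0111, -0.0003, -1.2241, -0.2881]), 'qd': array([-0.001 ,  0.0009,  0.0017, -0.0012, -0.0005,  0.    ]), 'joint_efforts': array([  0.0002, -58.2708,  29.3044,   6.9965,   0.0069,  -0.0002]), 'eef_pos': array([0.2743, 0.6162, 0.2256]), 'ee_rot': array([-3.1414, -0.0017, -1.9897]), 'force': array([-1.1565,  0.2225, -0.0241]), 'moment': array([ 0.0157, -0.0164, -0.0279]), 'width': 0.08755392783398604}
top {'camera_matrix': array([[381.924 ,   0.    , 319.0681],
       [  0.    , 381.924 , 200.8811],
       [  0.    ,   0.    ,   1.    ]]), 'cam_to_world': array([[ 0.0077,  0.9794, -0.2016,  0.3478],
       [-1.    ,  0.0074, -0.0022, -0.0043],
       [-0.0007,  0.2016,  0.9795,  0.8365],
       [ 0.    ,  0.    ,  0.    ,  1.    ]])}
side {'camera_matrix': array([[416.0172,   0.    , 316.7466],
       [  0.    , 416.0172, 200.1065],
       [  0.    ,   0.    ,   1.    ]]), 'cam_to_world': array([[ 0.9971,  0.051 , -0.0559,  0.4647],
       [-0.075 ,  0.5699, -0.8183, -0.7786],
       [-0.0099,  0.8201,  0.5721,  0.6032],
       [ 0.    ,  0.    ,  0.    ,  1.    ]])}
wrist {'camera_matrix': array([[359.6177,   0.    , 316.62  ],
       [  0.    , 359.6177, 197.8396],
       [  0.    ,   0.    ,   1.    ]]), 'hand_eye': array([[ 1.    ,  0.0003,  0.0006,  0.0003],
       [ 0.0004, -0.9638, -0.2667, -0.0704],
       [ 0.0005,  0.2667, -0.9638, -0.1579],
       [ 0.    ,  0.    ,  0.    ,  1.    ]])}
```

View pics/top0.png

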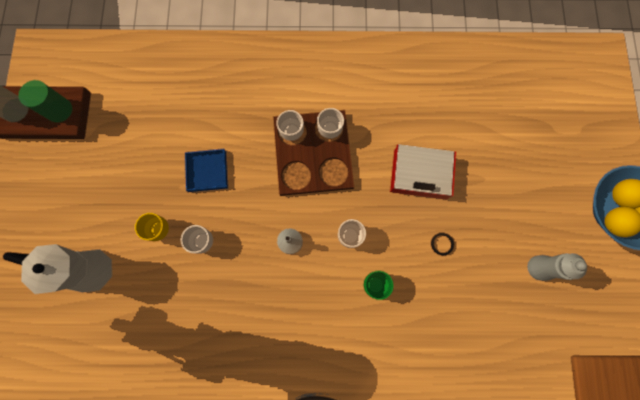

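View pics/side0.png

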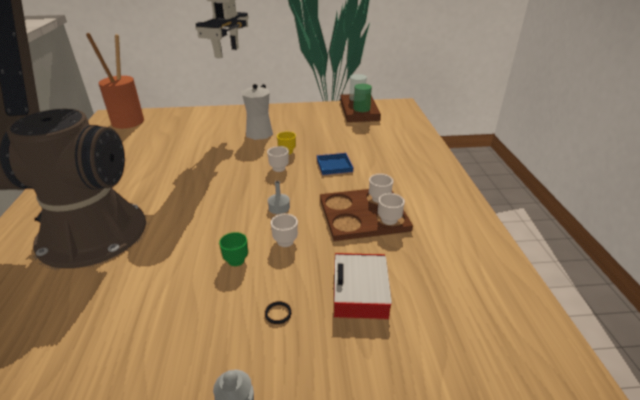

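Top view: the white loose cups are at (196,239) and (352,233). The yellow (151,227) and green (378,285) look-alikes are not meant. The funnel is at (290,240), the gasket at (443,244), the tray at (207,170), the rack at (313,153) and the tin at (424,171). The side view agrees. Next I measure them, with one enlarged crop to confirm.

```bash
cat > h.py <<'E'
import numpy as np, cv2
from station import status, eyes
from scipy.spatial.transform import Rotation as R
np.set_printoptions(precision=4,suppress=True)
def cam(n):
    c=eyes.calibration(n); K=np.array(c["camera_matrix"])
    if n!="wrist": return K,np.array(c["cam_to_world"])
    s=status.get_state(); T=np.eye(4); T[:3,:3]=R.from_euler("xyz",s["ee_rot"]).as_matrix(); T[:3,3]=s["eef_pos"]
    return K,T@np.array(c["hand_eye"])
def ray(K,T,uv):
    uv=np.atleast_2d(np.float64(uv))
    d=np.c_[(uv[:,0]-K[0,2])/K[0,0],-(uv[:,1]-K[1,2])/K[1,1],-np.ones(len(uv))]
    return d@T[:3,:3].T
def plane(K,T,uv,z):
    d=ray(K,T,uv); return T[:3,3]+d*((z-T[2,3])/d[:,2])[:,None]
def proj(K,T,p):
    q=(np.atleast_2d(p)-T[:3,3])@T[:3,:3]; return np.c_[K[0,0]*q[:,0]/-q[:,2]+K[0,2],K[1,1]*-q[:,1]/-q[:,2]+K[1,2]]
def tri(a,b): # two (K,T,uv): midpoint and gap
    A=[];o=[a[1][:3,3],b[1][:3,3]];d=[ray(*x)[0] for x in (a,b)]
    t=np.linalg.lstsq(np.c_[d[0],-d[1]],o[1]-o[0],rcond=None)[0]
    p,q=o[0]+t[0]*d[0],o[1]+t[1]*d[1]; return (p+q)/2,np.linalg.norm(p-q)
def blobs(mask,amin=60):
    cs,_=cv2.findContours(mask.astype(np.uint8)*255,cv2.RETR_EXTERNAL,cv2.CHAIN_APPROX_NONE)
    return [c for c in cs if cv2.contourArea(c)>amin]
E
python3 - <<'E'
from h import *
for n in ("top","side"):
    K,T=cam(n); f=cv2.imread(f"pics/{n}0.png"); hsv=cv2.cvtColor(f,cv2.COLOR_BGR2HSV); h,s,v=cv2.split(hsv)
    masks=dict(white=(s<60)&(v>90), blue=(h>100)&(h<125)&(s>130)&(v>50), red=((h<6)|(h>174))&(s>150)&(v>80), dark=(v<45), cork=(h>3)&(h<14)&(s>80)&(v>110))
    for k,m in masks.items():
        for c in blobs(m):
            (u,w),(a,b),an=cv2.minAreaRect(c); 
            x,y,ww,hh=cv2.boundingRect(c)
            if y<60 and n=="top": continue
            print(n,k,(round(u),round(w)),"box",(x,y,ww,hh),"rect",round(a),round(b),round(an),"z0",plane(K,T,(u,w),0)[0][:2])
f=cv2.imread("pics/top0.png")
cv2.imwrite("pics/c1.png",cv2.resize(f[95:310,130:465],None,fx=2.38,fy=2.38,interpolation=cv2.INTER_CUBIC))
E
```

```text
top white (556, 266) box (528, 254, 58, 25) rect 24 57 90 z0 [ 0.3803 -0.5162]
top white (285, 236) box (278, 230, 17, 17) rect 9 21 45 z0 [0.4407 0.0729]
top blue (206, 170) box (187, 150, 40, 41) rect 38 40 86 z0 [0.5894 0.2565]
top red (394, 168) box (391, 145, 8, 47) rect 7 46 0 z0 [ 0.5977 -0.1735]
top dark (38, 268) box (33, 264, 11, 9) rect 8 10 90 z0 [0.3674 0.6034]
top dark (15, 258) box (4, 253, 23, 11) rect 22 9 6 z0 [0.389  0.6574]
top dark (424, 186) box (414, 183, 20, 7) rect 19 5 8 z0 [ 0.5562 -0.2375]
top dark (313, 134) box (302, 122, 21, 24) rect 20 22 8 z0 [0.6774 0.0126]
top dark (45, 113) box (0, 88, 90, 51) rect 88 50 1 z0 [0.7263 0.644 ]
top cork (605, 378) box (571, 356, 69, 44) rect 43 68 90 z0 [ 0.1564 -0.5888]
top cork (452, 176) box (431, 151, 26, 46) rect 22 48 29 z0 [ 0.579  -0.3029]
side white (233, 384) box (214, 370, 39, 30) rect 29 38 90 z0 [ 0.3565 -0.4033]
side white (362, 278) box (335, 255, 56, 48) rect 55 47 0 z0 [ 0.5939 -0.1962]
side white (11, 202) box (0, 190, 23, 25) rect 24 22 90 z0 [-0.2537  0.1453]
side white (282, 214) box (268, 183, 29
[... 417 characters left out ...]
 [0.589 0.266]
side red (362, 310) box (334, 303, 56, 16) rect 55 14 2 z0 [ 0.5789 -0.2753]
side dark (9, 162) box (0, 132, 31, 57) rect 60 19 67 z0 [-0.3682  0.361 ]
side dark (108, 158) box (94, 130, 30, 56) rect 55 29 90 z0 [-0.0822  0.3628]
side dark (88, 159) box (75, 127, 29, 63) rect 62 26 85 z0 [-0.1422  0.3608]
side dark (222, 14) box (197, 3, 50, 24) rect 23 49 90 z0 [0.0221 2.4446]
side dark (17, 70) box (0, 0, 75, 136) rect 140 65 64 z0 [-0.8043  1.2827]
side cork (360, 254) box (335, 252, 50, 4) rect 3 49 90 z0 [ 0.5997 -0.1229]
side cork (105, 83) box (98, 76, 15, 14) rect 10 13 63 z0 [-0.3194  1.0407]
side cork (128, 99) box (112, 75, 32, 48) rect 52 20 75 z0 [-0.1651  0.8486]
```

View pics/c1.png

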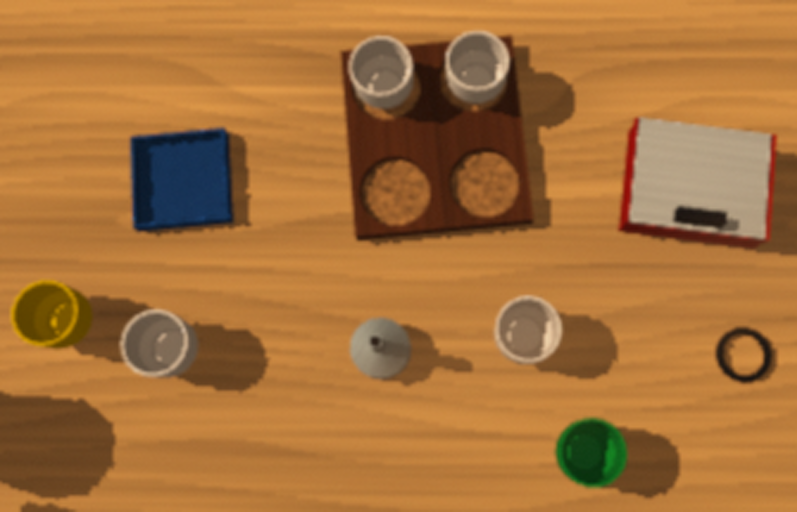

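The crop confirms two white loose cups with rim centres at crop (156,342) and (528,328). The yellow (45,313) and green (592,452) cups are excluded. The funnel stem top is at (377,342), the gasket at (745,355), and the free slots at (397,192) and (486,184).

```bash
python3 - <<'E'
from h import *
K,T=cam("top")
P=lambda c,z: plane(K,T,np.atleast_2d(np.float64(c))/2.38+[130,95],z)
yaw=lambda v: np.degrees(np.arctan2(v[1],v[0]))
for n,c,z in [("cupL rim",(156,342),.056),("cupR rim",(528,328),.056),("cupL rim l/r",[(120,342),(193,342)],.056),("funnel top",(377,342),.075),("gasket",(745,355),.008),("gasket l/r",[(716,355),(775,355)],.008),("slotL",(397,192),.010),("slotR",(486,184),.010),("cup d",(381,69),.066),("cup c",(477,64),.066),("tray",[(132,138),(225,129),(232,221),(138,230)],.016),("tin",[(637,118),(775,135),(768,240),(622,229)],.036),("bar top",(699,214),.054)]:
    p=P(c,z); print(n,p[:,:2].tolist() if len(p)==1 else np.round(p[:,:2],4).tolist(),"mean",p.mean(0)[:2])
    if len(p)==4: print("  sides",[round(np.linalg.norm(p[i]-p[i-1]),4) for i in range(4)],"yaw",[yaw(p[0]-p[3]),yaw(p[1]-p[2])],[yaw(p[0]-p[1])-90,yaw(p[3]-p[2])-90])
a,b=P((397,192),.01)[0],P((486,184),.01)[0]; print("rack O",(a+b)/2,np.linalg.norm(a-b),"yaw",yaw(a-b)-90)
c,d=P((477,64),.066)[0],P((381,69),.066)[0]; print("back",(c+d)/2,np.linalg.norm(c-d),yaw(d-c)-90, yaw((c+d)/2-(a+b)/2),np.linalg.norm(((c+d)/2-(a+b)/2)[:2]))
E
```

```text
cupL rim [[0.4275877556718548, 0.24953281851417103]] mean [0.4276 0.2495]
cupR rim [[0.4421090617506382, -0.07024480476449843]] mean [ 0.4421 -0.0702]
cupL rim l/r [[0.4274, 0.2805], [0.4278, 0.2177]] mean [0.4276 0.2491]
funnel top [[0.42706444076989697, 0.05804963060169979]] mean [0.4271 0.058 ]
gasket [[0.4247755480302656, -0.2713457173900392]] mean [ 0.4248 -0.2713]
gasket l/r [[0.4246, -0.245], [0.425, -0.2986]] mean [ 0.4248 -0.2718]
slotL [[0.575213262730397, 0.047922959141499036]] mean [0.5752 0.0479]
slotR [[0.5836522348788058, -0.03584106982786445]] mean [ 0.5837 -0.0358]
cup d [[0.6746355077917816, 0.061073495458804444]] mean [0.6746 0.0611]
cup c [[0.6800942523185018, -0.025596294442849776]] mean [ 0.6801 -0.0256]
tray [[0.6246, 0.2993], [0.6342, 0.2118], [0.5445, 0.2002], [0.5353, 0.2868]] mean [0.5846 0.2495]
  sides [np.float64(0.0901), np.float64(0.088), np.float64(0.0904), np.float64(0.0871)] yaw [np.float64(8.007045735852614), np.float64(7.419545569362787)] [np.float64(6.260835511780655), np.float64(6.0814695363886955)]
tin [[0.6407, -0.1749], [0.6252, -0.3017], [0.5258, -0.289], [0.535, -0.1577]] mean [ 0.5817 -0.2308]
  sides [np.float64(0.1071), np.float64(0.1278), np.float64(0.1002), np.float64(0.1316)] yaw [np.float64(-9.194615760949251), np.float64(-7.281213722014446)] [np.float64(-7.002310834058548), np.float64(-4.0014660243788)]
bar top [[0.5449437978783424, -0.2229476494848]] mean [ 0.5449 -0.2229]
rack O [0.5794 0.006  0.01  ] 0.08418805616060977 yaw 5.752964503219403
back [0.6774 0.0177 0.066 ] 0.08684152447651344 3.6039136512823404 6.811511535367152 0.09862827933044983
```

```bash
python3 -m jog '[[17,-41,0,0,0,-0.117],[17,-41,0,0,0,-0.117],[17,-41,0,0,0,-0.117],[17,-41,0,0,0,-0.117],[17,-41,0,0,0,-0.117],[17,-41,0,0,0,-0.117],[17,-41,0,0,0,-0.117],[17,-41,0,0,0,-0.117],[17,-41,0,0,0,-0.117],[0,0,0,0,0,0],[0,0,0,0,0,0]]' 1 20
cat > look.py <<'E'
from h import *
import sys
K,T=cam("wrist"); f=eyes.grab_frame("wrist"); np.savez("w.npz",K=K,T=T); cv2.imwrite(f"pics/{sys.argv[1]}.png",f)
s=status.get_state(); print(s["t"],s["eef_pos"],s["ee_rot"],s["width"])
E
python3 look.py w1
```

```text
t: 1.25
eef_pos: [0.4282, 0.2314, 0.2216]
ee_rot: [-3.139, -0.006, -3.085]
force: [0.3, 0.9, 0.5]
width: 0.0874
1.3 [0.428  0.2317 0.2215] [-3.1391 -0.0061 -3.0844] 0.0876941778116568
```

View pics/w1.png

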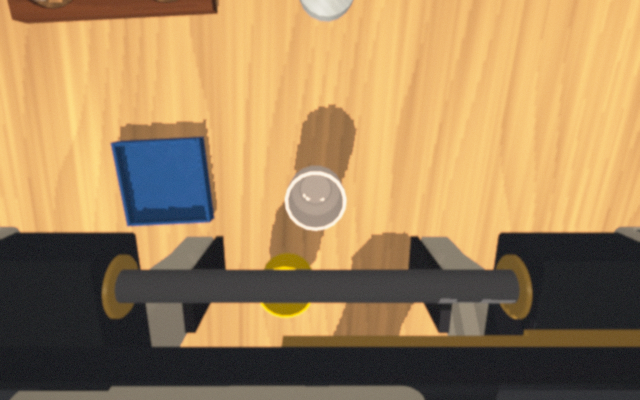

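```bash
python3 - <<'E'
from h import *
w=np.load("w.npz"); K,T=w["K"],w["T"]
f=cv2.imread("pics/w1.png"); h,s,v=cv2.split(cv2.cvtColor(f,cv2.COLOR_BGR2HSV))
m=(s<75)&(v>165); m[:150]=0; m[240:]=0; m[:,:260]=0; m[:,380:]=0
for c in blobs(m,30):
    print(cv2.boundingRect(c)); (u,q),_,_=e=cv2.fitEllipse(c); print(e,plane(K,T,(u,q),.056))
b=(h>100)&(h<125)&(s>130)&(v>40); c=max(blobs(b),key=cv2.contourArea); bx=cv2.boxPoints(cv2.minAreaRect(c)); p=plane(K,T,bx,.016); print(bx,p[:,:2],p.mean(0),[np.linalg.norm(p[i]-p[i-1]) for i in range(4)])
print(plane(K,T,(316,200),.056))
E
```

```text
(285, 170, 62, 61)
((315.13623046875, 199.6871795654297), (60.25711441040039, 60.81781005859375), 92.8272933959961) [[0.4263 0.251  0.056 ]]
[[112.6629 142.0324]
 [207.5858 137.4394]
 [211.5995 220.3904]
 [116.6766 224.9834]] [[0.6316 0.2133]
 [0.5366 0.2035]
 [0.5345 0.2911]
 [0.6356 0.3017]] [0.5846 0.2524 0.016 ] [np.float64(0.08850903159594517), np.float64(0.09548130551347114), np.float64(0.08763111932016093), np.float64(0.1016649141532555)]
[[0.4255 0.2513 0.056 ]]
```

```bash
python3 -m jog '[[-1,10,-15,0,0,0.02],[0,10,-35,0,0,0.02],[0,0,-40,0,0,0],[0,0,-40,0,0,0],[0,0,-40,0,0,0],[0,0,0,0,0,0],[0,0,0,0,0,0]]'
```

```text
t: 2.0
eef_pos: [0.4259, 0.2604, 0.0487]
ee_rot: [3.141, -0.001, -3.027]
force: [-0.3, 1.1, 1.0]
width: 0.0873
```

```bash
python3 -m jog '[[0,-8,-5,0,0,0],[0,0,-20,0,0,0],[0,0,0,0,0,0],[0,0,0,0,0,0]]'
```

```text
t: 2.4
eef_pos: [0.4286, 0.2559, 0.0296]
ee_rot: [3.134, 0.006, -3.023]
force: [0.4, -0.3, 1.5]
width: 0.0874
```

```bash
python3 -m jog '[[-1,-4,-8,0,0,0],[0,0,0,0,0,0],[0,0,0,0,0,0]]'; python3 -m jog '[[0,0,0,0,0,0]]'
```

```text
t: 2.7
eef_pos: [0.4289, 0.2527, 0.0242]
ee_rot: [3.13, 0.01, -3.023]
force: [-0.1, 0.2, 0.2]
width: 0.0875
t: 2.8
eef_pos: [0.4289, 0.2528, 0.0245]
ee_rot: [3.13, 0.011, -3.023]
force: [-0.2, -0.1, 0.8]
width: 0.0879
```

```bash
python3 -m jog '[[0,0,0,0,0,0],[0,0,0,0,0,0],[0,0,0,0,0,0],[0,0,0,0,0,0],[0,0,0,0,0,0],[0,0,0,0,0,0]]' 0.4 20; python3 -m jog '[[0,0,25,0,0,0],[0,0,30,0,0,0],[0,0,0,0,0,0]]'
```

```text
t: 3.4
eef_pos: [0.429, 0.253, 0.0248]
ee_rot: [3.13, 0.011, -3.023]
force: [-1.6, -0.7, 0.8]
width: 0.0571
t: 3.7
eef_pos: [0.4282, 0.252, 0.0801]
ee_rot: [3.133, 0.008, -3.023]
force: [0.6, 1.4, -1.4]
width: 0.0571
```

```bash
python3 -m jog '[[15,-10,15,0,0,0],[35,-27,15,0,0,0],[35,-27,0,0,0,0],[35,-27,0,0,0,0],[15,-10,0,0,0,0],[0,0,0,0,0,0],[0,0,0,0,0,0]]'; python3 look.py w2
```

```text
t: 4.4
eef_pos: [0.5666, 0.1466, 0.1088]
ee_rot: [3.132, 0.007, -3.021]
force: [0.3, 0.2, -1.4]
width: 0.0574
4.45 [0.5663 0.1468 0.1087] [ 3.1324  0.0065 -3.0206] 0.05695512692573562
```

View pics/w2.png

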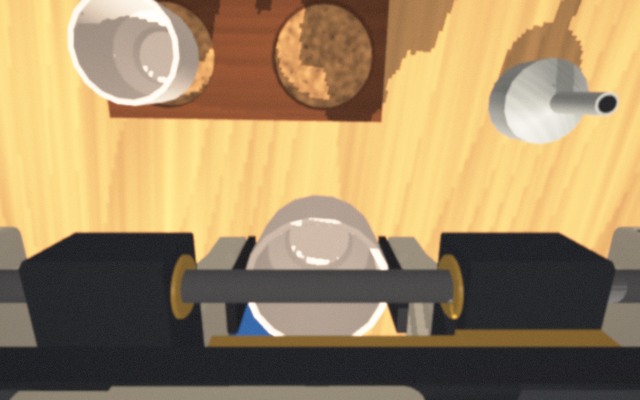

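```bash
python3 - <<'E'
from h import *
w=np.load("w.npz"); K,T=w["K"],w["T"]
print("slotL",plane(K,T,(323,56),.010),plane(K,T,[(274,56),(373,56)],.010))
print("rack corners",plane(K,T,[(110,117),(381,121)],.018), "back floor edge",plane(K,T,(165,105),.01))
print("cup d rim",plane(K,T,[(134,50),(70,50),(198,50)],.066))
print("funnel top",plane(K,T,(605,103),.075),"held",plane(K,T,(318,272),.108-.025+.056))
E
```

```text
slotL [[0.5735 0.0493 0.01  ]] [[0.6059 0.0532 0.01  ]
 [0.5405 0.0453 0.01  ]]
rack corners [[0.7117 0.1055 0.018 ]
 [0.5295 0.0861 0.018 ]] back floor edge [[0.678  0.0937 0.01  ]]
cup d rim [[0.6711 0.0635 0.066 ]
 [0.7043 0.0674 0.066 ]
 [0.6381 0.0595 0.066 ]]
funnel top [[0.4275 0.0607 0.075 ]] held [[0.5653 0.1402 0.139 ]]
```

```bash
python3 -m jog '[[3,-20,0,0,0,0],[3,-33,0,0,0,0],[0,-30,0,0,0,0],[0,-8,-5,0,0,0],[0,0,-15,0,0,0],[0,0,0,0,0,0],[0,0,0,0,0,0]]'
```

```text
t: 5.15
eef_pos: [0.5676, 0.059, 0.0877]
ee_rot: [3.132, 0.006, -3.011]
force: [0.3, -0.5, -1.2]
width: 0.057
```

```bash
python3 -m jog '[[5,-9,-20,0,0,0],[0,0,-15,0,0,0],[0,0,0,0,0,0],[0,0,0,0,0,0]]'
```

```text
t: 5.55
eef_pos: [0.5738, 0.0537, 0.0548]
ee_rot: [3.131, 0.009, -3.006]
force: [0.4, 0.3, -0.4]
width: 0.0575
```

```bash
python3 -m jog '[[-2,-3,-12,0,0,0],[0,0,-5,0,0,0],[0,0,0,0,0,0]]'; python3 -m jog '[[0,0,-3,0,0,0],[0,0,0,0,0,0]]'
```

```text
t: 5.85
eef_pos: [0.5726, 0.0518, 0.0385]
ee_rot: [3.131, 0.012, -3.005]
force: [0.5, -0.3, -1.4]
width: 0.057
t: 6.05
eef_pos: [0.5726, 0.0518, 0.0355]
ee_rot: [3.131, 0.013, -3.005]
force: [-0.1, 0.4, -1.0]
width: 0.0571
```

```bash
python3 -m jog '[[0,0,-2,0,0,0],[0,0,0,0,0,0]]'; python3 -m jog '[[0,0,0,0,0,0],[0,0,0,0,0,0],[0,0,0,0,0,0]]' 0.78; python3 -m jog '[[0,0,20,0,0,0],[0,0,35,0,0,0],[0,0,35,0,0,0],[0,-20,20,0,0,0],[0,0,0,0,0,0],[0,0,0,0,0,0]]'
```

```text
t: 6.25
eef_pos: [0.5731, 0.0518, 0.0348]
ee_rot: [3.131, 0.014, -3.004]
force: [0.1, -0.0, -0.9]
width: 0.057
t: 6.55
eef_pos: [0.5738, 0.052, 0.0354]
ee_rot: [3.13, 0.015, -3.004]
force: [0.5, 0.0, 0.2]
width: 0.0677
t: 7.15
eef_pos: [0.5728, 0.031, 0.1482]
ee_rot: [3.131, 0.013, -3.004]
force: [0.5, -0.5, 0.5]
width: 0.0686
```

```bash
python3 -m jog '[[-15,-10,20,0,0,0],[-32,-20,30,0,0,0],[-32,-20,20,0,0,0],[-32,-20,0,0,0,0],[-15,-15,0,0,0,0],[0,0,0,0,0,0],[0,0,0,0,0,0]]' 1; python3 look.py w3
```

```text
t: 7.85
eef_pos: [0.4402, -0.0554, 0.2126]
ee_rot: [3.133, 0.003, -3.003]
force: [-1.1, -0.3, -1.1]
width: 0.0875
7.9 [ 0.4403 -0.0552  0.2125] [ 3.1328  0.0023 -3.0032] 0.0877928771923161
```

View pics/w3.png

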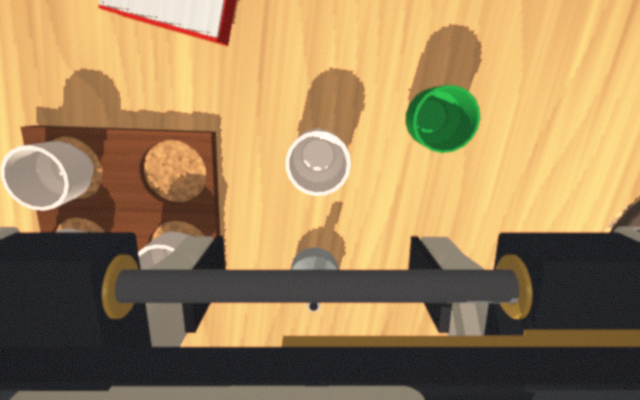

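The white cup's rim centre is at (318,163) and the green cup is at (443,118), to be left alone. Free slot R is at (174,170), and the first cup stands in slot L.

```bash
python3 - <<'E'
from h import *
w=np.load("w.npz"); K,T=w["K"],w["T"]
f=cv2.imread("pics/w3.png"); h,s,v=cv2.split(cv2.cvtColor(f,cv2.COLOR_BGR2HSV))
m=(s<75)&(v>165); m[:110]=0; m[215:]=0; m[:,:260]=0; m[:,380:]=0
c=max(blobs(m,30),key=cv2.contourArea); e=cv2.fitEllipse(c); print(e,plane(K,T,e[0],.056))
print("green",plane(K,T,(443,118),.056),"slotR",plane(K,T,(174,170),.01),"cup c rim",plane(K,T,(48,175),.066),"back corner",plane(K,T,[(24,127),(214,131)],.018))
E
```

```text
((317.70159912109375, 162.45733642578125), (64.142822265625, 65.58172607421875), 0.853609561920166) [[ 0.4406 -0.0706  0.056 ]]
green [[ 0.3401 -0.1234  0.056 ]] slotR [[ 0.5835 -0.0344  0.01  ]] cup c rim [[ 0.6705 -0.0294  0.066 ]] back corner [[ 0.7254 -0.0589  0.018 ]
 [ 0.5433 -0.0804  0.018 ]]
```

```bash
python3 -m jog '[[0,-8,-15,0,0,0],[0,-3,-35,0,0,0],[0,0,-40,0,0,0],[0,0,-40,0,0,0],[0,0,-25,0,0,0],[0,0,0,0,0,0],[0,0,0,0,0,0]]'
```

```text
t: 8.6
eef_pos: [0.4457, -0.0638, 0.0502]
ee_rot: [3.135, 0.0, -2.999]
force: [0.6, -0.7, 0.2]
width: 0.0877
```

```bash
python3 -m jog '[[-5,-8,-5,0,0,0],[0,0,-15,0,0,0],[0,0,-6,0,0,0],[0,0,0,0,0,0],[0,0,0,0,0,0]]'; python3 -m jog '[[0,0,0,0,0,0]]'
```

```text
t: 9.1
eef_pos: [0.4444, -0.0718, 0.0277]
ee_rot: [3.134, 0.008, -2.997]
force: [-0.4, 0.1, 0.2]
width: 0.0878
t: 9.2
eef_pos: [0.4448, -0.0718, 0.0284]
ee_rot: [3.134, 0.009, -2.997]
force: [-0.4, -0.3, 0.3]
width: 0.0874
```

```bash
python3 -m jog '[[-4,1,-4,0,0,0],[0,0,0,0,0,0],[0,0,0,0,0,0]]'; python3 -m jog '[[0,0,0,0,0,0],[0,0,0,0,0,0],[0,0,0,0,0,0],[0,0,0,0,0,0],[0,0,0,0,0,0],[0,0,0,0,0,0]]' 0.4 20; python3 -m jog '[[0,0,25,0,0,0],[0,0,35,0,0,0],[0,0,15,0,0,0],[0,0,0,0,0,0],[0,0,0,0,0,0]]'
```

```text
t: 9.5
eef_pos: [0.4412, -0.0705, 0.0253]
ee_rot: [3.134, 0.012, -2.997]
force: [0.6, -0.1, 0.1]
width: 0.088
t: 10.1
eef_pos: [0.4415, -0.0704, 0.0255]
ee_rot: [3.134, 0.012, -2.997]
force: [-0.2, 0.5, -0.2]
width: 0.0572
t: 10.6
eef_pos: [0.4391, -0.0708, 0.1012]
ee_rot: [3.134, 0.007, -2.998]
force: [0.1, -0.5, -1.4]
width: 0.0573
```

```bash
python3 -m jog '[[15,3,0,0,0,0],[35,10,0,0,0,0],[40,10,0,0,0,0],[30,8,0,0,0,0],[10,2,0,0,0,0],[0,0,0,0,0,0],[0,0,0,0,0,0]]'
```

```text
t: 11.3
eef_pos: [0.5719, -0.0371, 0.0916]
ee_rot: [3.135, -0.005, -2.999]
force: [-0.5, 0.9, -1.2]
width: 0.0576
```

```bash
python3 -m jog '[[8,3,-15,0,0,0],[0,0,-15,0,0,0],[0,0,0,0,0,0],[0,0,0,0,0,0]]'
```

```text
t: 11.7
eef_pos: [0.5759, -0.0352, 0.0602]
ee_rot: [3.135, -0.008, -3.0]
force: [-0.5, -0.5, -0.8]
width: 0.0571
```

```bash
python3 -m jog '[[6,1,-12,0,0,0],[0,0,-8,0,0,0],[0,0,0,0,0,0]]'; python3 -m jog '[[0,0,-3,0,0,0],[0,0,0,0,0,0],[0,0,0,0,0,0]]'
```

```text
t: 12.0
eef_pos: [0.5823, -0.0342, 0.0405]
ee_rot: [3.134, -0.006, -3.0]
force: [-0.3, -0.3, -1.9]
width: 0.057
t: 12.3
eef_pos: [0.5824, -0.0343, 0.0373]
ee_rot: [3.134, -0.006, -3.0]
force: [-0.9, -0.5, -1.3]
width: 0.0575
```

Seating height should be about 0.0355.

```bash
python3 -m jog '[[-1,0,-3,0,0,0],[0,0,0,0,0,0],[0,0,0,0,0,0]]'; python3 -m jog '[[0,0,0,0,0,0],[0,0,0,0,0,0],[0,0,0,0,0,0]]' 0.74; python3 -m jog '[[0,0,20,0,0,0],[0,0,35,0,0,0],[0,0,35,0,0,0],[0,0,35,0,0,0],[0,0,0,0,0,0],[0,0,0,0,0,0]]'
```

```text
t: 12.6
eef_pos: [0.5824, -0.0341, 0.0356]
ee_rot: [3.135, -0.003, -2.999]
force: [0.6, -0.5, -1.6]
width: 0.0577
t: 12.9
eef_pos: [0.5826, -0.0341, 0.0358]
ee_rot: [3.135, -0.002, -2.999]
force: [0.5, -0.4, 0.3]
width: 0.0645
t: 13.5
eef_pos: [0.581, -0.0346, 0.1644]
ee_rot: [3.135, -0.005, -2.999]
force: [0.3, 0.1, -0.8]
width: 0.0651
```

```bash
python3 -m jog '[[-15,10,20,0,0,0],[-35,25,20,0,0,0],[-38,27,10,0,0,0],[-38,27,0,0,0,0],[-20,15,0,0,0,0],[0,0,0,0,0,0],[0,0,0,0,0,0]]' 0.7; python3 look.py w4
```

```text
t: 14.2
eef_pos: [0.4284, 0.0707, 0.2099]
ee_rot: [3.136, -0.012, -3.001]
force: [1.0, 0.3, -0.2]
width: 0.0611
14.25 [0.4285 0.0705 0.2097] [ 3.1359 -0.0125 -3.002 ] 0.06127052453192983
```

View pics/w4.png

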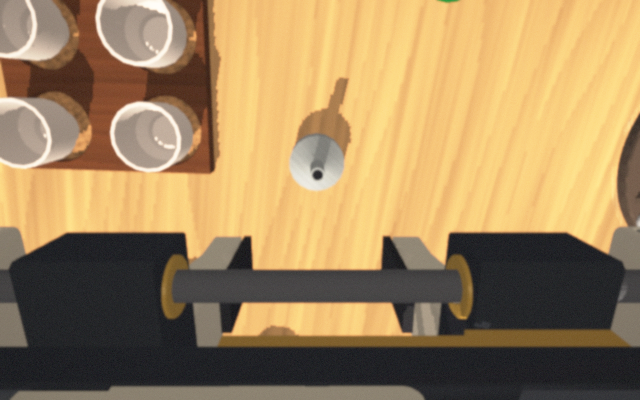

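All four cups stand upright in the rack. The funnel's stem top is at (317,174).

```bash
python3 - <<'E'
from h import *
w=np.load("w.npz"); K,T=w["K"],w["T"]
print(plane(K,T,(317,174),.075),plane(K,T,(317,163),.024))
print("cup rims",plane(K,T,[(152,136),(142,30),(37,132)],.066))
E
```

```text
[[0.4267 0.0605 0.075 ]] [[0.426  0.0605 0.024 ]]
cup rims [[ 0.5658  0.0494  0.066 ]
 [ 0.5747 -0.0305  0.066 ]
 [ 0.6589  0.0591  0.066 ]]
```

```bash
python3 -m jog '[[0,-5,-25,0,0,0],[0,-3,-35,0,0,0],[0,0,-35,0,0,0],[0,0,-10,0,0,0],[0,0,0,0,0,0],[0,0,0,0,0,0]]'
```

```text
t: 14.85
eef_pos: [0.4322, 0.0591, 0.0994]
ee_rot: [3.138, -0.014, -3.008]
force: [-0.8, -0.3, 0.2]
width: 0.061
```

```bash
python3 -m jog '[[-6,2,-15,0,0,0],[0,0,-25,0,0,0],[0,0,-10,0,0.01,0],[0,0,0,0,0,0],[0,0,0,0,0,0]]'
```

```text
t: 15.35
eef_pos: [0.4309, 0.062, 0.0518]
ee_rot: [3.135, -0.019, -3.009]
force: [0.2, 0.4, 0.2]
width: 0.061
```

```bash
python3 -m jog '[[-4,-1,-8,0,-0.02,0],[0,0,0,0,0,0],[0,0,0,0,0,0]]'; python3 -m jog '[[0,0,0,0,0,0],[0,0,0,0,0,0],[0,0,0,0,0,0],[0,0,0,0,0,0],[0,0,0,0,0,0],[0,0,0,0,0,0],[0,0,0,0,0,0],[0,0,0,0,0,0]]' 0 15; python3 -m jog '[[0,0,15,0,0,0],[0,0,30,0,0,0],[0,0,15,0,0,0],[0,0,0,0,0,0],[0,0,0,0,0,0]]'
```

```text
t: 15.65
eef_pos: [0.4295, 0.0621, 0.0467]
ee_rot: [3.136, 0.005, -3.008]
force: [-0.2, 0.3, 0.7]
width: 0.0613
t: 16.45
eef_pos: [0.4311, 0.063, 0.0485]
ee_rot: [3.135, 0.007, -3.008]
force: [-0.3, -0.4, -0.6]
width: 0.012
t: 16.95
eef_pos: [0.4298, 0.0623, 0.1091]
ee_rot: [3.136, 0.004, -3.009]
force: [1.0, 0.2, -1.0]
width: 0.0124
```

```bash
python3 -m jog '[[0,15,10,0,0,0],[10,38,10,0,0,0],[25,38,0,0,0,0],[30,38,0,0,0,0],[38,25,0,0,0,0],[32,12,0,0,0,0],[10,5,0,0,0,0],[0,0,0,0,0,0],[0,0,0,0,0,0]]'; python3 look.py w5; python3 - <<'E'
from h import *
f=eyes.grab_frame("side"); cv2.imwrite("pics/s5.png",f)
a=cv2.imread("pics/w5.png"); b=cv2.resize(f[90:290,250:430],None,fx=2,fy=2)
cv2.imwrite("pics/m5.png",np.hstack([cv2.resize(a,(440,275)),b[:275]])[:, :800])
E
```

```text
t: 17.85
eef_pos: [0.5734, 0.2368, 0.1168]
ee_rot: [-3.14, -0.011, -3.011]
force: [-0.5, -0.6, -1.3]
width: 0.0121
17.9 [0.5731 0.2366 0.1168] [-3.1403 -0.011  -3.0108] 0.011747322568033439
```

View pics/m5.png

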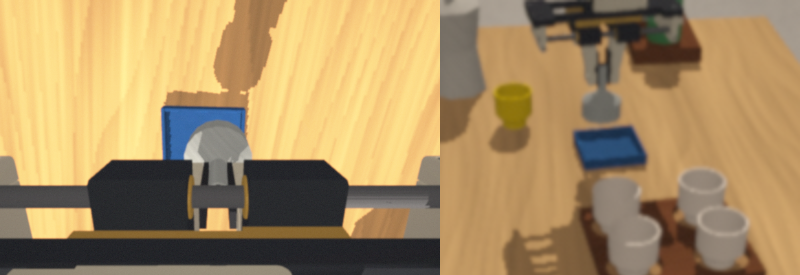

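```bash
python3 - <<'E'
from h import *
w=np.load("w.npz"); K,T=w["K"],w["T"]
p=plane(K,T,[(237,157),(356,155)],.016); d=(p[0]-p[1])[:2]; n=np.array([-d[1],d[0]])/np.hypot(*d); print(p,np.hypot(*d),p.mean(0)[:2]+.045*n)
E
python3 -m jog '[[11,14,-15,0,0,0],[0,0,-20,0,-0.01,0],[0,0,0,0,0,0],[0,0,0,0,0,0]]'
```

```text
[[0.6321 0.2138 0.016 ]
 [0.547  0.2013 0.016 ]] 0.08600271878851228 [0.583  0.2521]
t: 18.35
eef_pos: [0.5822, 0.2494, 0.0847]
ee_rot: [-3.141, 0.002, -3.011]
force: [-0.2, -0.0, 0.7]
width: 0.012
```

```bash
python3 -m jog '[[2,2,-15,0,0,0],[0,0,-10,0,0,0],[0,0,0,0,0,0],[0,0,0,0,0,0]]'; python3 -m jog '[[0,0,-3,0,0,0],[0,0,0,0,0,0]]';
```

```text
t: 18.75
eef_pos: [0.5846, 0.2515, 0.0604]
ee_rot: [3.14, 0.005, -3.011]
force: [0.1, -0.6, -0.3]
width: 0.0118
t: 18.95
eef_pos: [0.5848, 0.2516, 0.0575]
ee_rot: [3.14, 0.005, -3.011]
force: [-0.2, -0.4, -1.4]
width: 0.0119
```

```bash
python3 -m jog '[[0,0,-3,0,0,0],[0,0,0,0,0,0]]'; python3 -m jog '[[0,0,-2,0,0,0],[0,0,0,0,0,0]]'; python3 -m jog '[[0,0,-2,0,0,0],[0,0,0,0,0,0]]'
```

```text
t: 19.15
eef_pos: [0.585, 0.2518, 0.0546]
ee_rot: [3.14, 0.005, -3.011]
force: [-0.2, -0.1, -0.7]
width: 0.0121
t: 19.35
eef_pos: [0.5851, 0.2518, 0.0526]
ee_rot: [3.14, 0.006, -3.011]
force: [-0.8, 0.6, -0.5]
width: 0.012
t: 19.55
eef_pos: [0.5861, 0.2519, 0.0521]
ee_rot: [3.14, 0.008, -3.01]
force: [-0.3, -0.8, -1.9]
width: 0.0122
```

```bash
python3 -m jog '[[0,0,0,0,0,0],[0,0,0,0,0,0],[0,0,0,0,0,0],[0,0,0,0,0,0],[0,0,0,0,0,0]]' 0.6; python3 -m jog '[[0,0,15,0,0,0],[0,0,35,0,0,0],[0,0,40,0,0,0],[0,0,35,0,0,0],[0,-20,20,0,0,0],[-4,-45,0,0,0,-0.03],[-4,-45,0,0,0,-0.03],[-4,-45,0,0,0,-0.03],[-4,-45,0,0,0,-0.03],[-4,-45,0,0,0,-0.03],[-4,-45,0,0,0,-0.03],[-4,-45,0,0,0,-0.03]]'; python3 -m jog '[[-4,-45,0,0,0,-0.03],[-4,-40,0,0,0,-0.02],[0,-10,0,0,0,0],[0,0,0,0,0,0],[0,0,0,0,0,0]]'; python3 look.py w6
```

```text
t: 20.05
eef_pos: [0.5863, 0.2521, 0.0521]
ee_rot: [3.14, 0.008, -3.01]
force: [-0.9, 0.2, 0.2]
width: 0.0461
t: 21.25
eef_pos: [0.5551, -0.0898, 0.2026]
ee_rot: [3.141, 0.01, 3.065]
force: [1.0, 0.1, -1.3]
width: 0.0527
t: 21.75
eef_pos: [0.5447, -0.1933, 0.2027]
ee_rot: [3.141, 0.01, 3.005]
force: [0.4, 0.2, 0.6]
width: 0.0526
21.8 [ 0.5447 -0.1929  0.2027] [3.1406 0.0103 3.0062] 0.052867004447008474
```

View pics/w6.png

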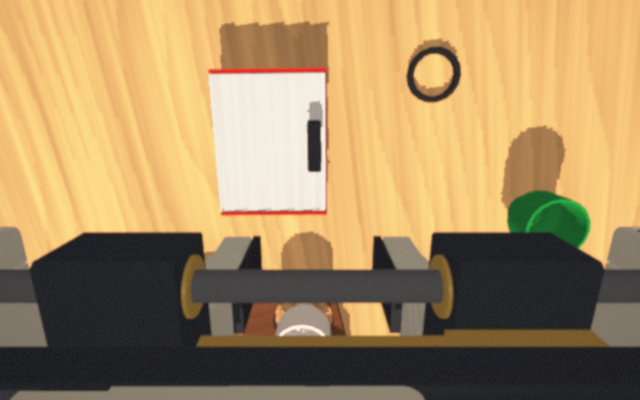

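Tin corners are at about (209,70), (327,70), (326,213) and (221,213). The bar is at (314,146), and the gasket at (434,74).

```bash
python3 - <<'E'
from h import *
w=np.load("w.npz"); K,T=w["K"],w["T"]
f=cv2.imread("pics/w6.png"); hh,s,v=cv2.split(cv2.cvtColor(f,cv2.COLOR_BGR2HSV))
m=(v<70); m[:,:290]=0;m[:,340:]=0;m[:110]=0;m[180:]=0
c=max(blobs(m,30),key=cv2.contourArea); r=cv2.minAreaRect(c); bx=cv2.boxPoints(r); p=plane(K,T,bx,.054); print(r,p[:,:2],p.mean(0),[round(np.linalg.norm(p[i]-p[i-1]),4) for i in range(4)])
e=np.array([p[i]-p[i-1] for i in range(4)]); l=max(e,key=np.linalg.norm); print("bar axis dir",np.degrees(np.arctan2(l[1],l[0])))
q=plane(K,T,[(209,70),(327,70),(326,213),(221,213)],.034); print(q[:,:2],q.mean(0))
for a,b in((0,1),(3,2),(3,0),(2,1)): d=q[a]-q[b]; print(a,b,np.hypot(*d[:2]),np.degrees(np.arctan2(d[1],d[0])))
g=(v<80); g[:30]=0;g[110:]=0;g[:,:390]=0;g[:,480:]=0
c=max(blobs(g,30),key=cv2.contourArea); e=cv2.fitEllipse(c); print(e,plane(K,T,e[0],.006),status.get_state()["q"])
E
```

```text
((313.9999694824219, 145.5), (48.99999237060547, 9.999998092651367), 90.0) [[ 0.544  -0.2468]
 [ 0.5357 -0.2456]
 [ 0.5413 -0.2044]
 [ 0.5499 -0.2056]] [ 0.5427 -0.2256  0.054 ] [np.float64(0.0416), np.float64(0.0084), np.float64(0.0416), np.float64(0.0087)]
bar axis dir -98.14665139180117
[[ 0.6239 -0.2998]
 [ 0.5234 -0.286 ]
 [ 0.5409 -0.1584]
 [ 0.6404 -0.1717]] [ 0.5821 -0.229   0.034 ]
0 1 0.10148875409124637 -7.863673944139753
3 2 0.1004254863762285 -7.622218202146917
3 0 0.12922023697371615 82.67036450741246
2 1 0.1287914887093796 82.19871939926699
((433.28973388671875, 73.80731964111328), (49.18496322631836, 54.443153381347656), 35.00735855102539) [[ 0.4251 -0.271   0.006 ]] [-0.0018  0.211  -0.2504  0.0004 -1.0991 -0.1338]
```

```bash
python3 -m jog '[[-2,-10,-20,0,0,0],[0,-15,-35,0,0,0],[0,-3,-35,0,0,0],[0,0,-20,0,0,0],[0,0,0,0,0,0],[0,0,0,0,0,0]]'
```

```text
t: 22.4
eef_pos: [0.5462, -0.214, 0.092]
ee_rot: [3.14, 0.016, 3.018]
force: [0.2, 0.9, 0.6]
width: 0.0529
```

```bash
python3 -m jog '[[-4,-10,-15,0,-0.01,-0.01],[0,0,-20,0,0,0],[0,0,-5,0,0,0],[0,0,0,0,0,0],[0,0,0,0,0,0]]'
```

```text
t: 22.9
eef_pos: [0.5483, -0.2217, 0.0589]
ee_rot: [3.14, 0.037, 3.014]
force: [-0.1, -0.6, 0.5]
width: 0.0528
```

```bash
python3 -m jog '[[-4,-3,-10,0,0.035,0],[0,0,-6,0,0,0],[0,0,0,0,0,0],[0,0,0,0,0,0]]'
```

```text
t: 23.3
eef_pos: [0.5458, -0.2248, 0.0441]
ee_rot: [-3.139, 0.003, 3.015]
force: [0.0, -0.4, 0.4]
width: 0.0522
```

```bash
python3 -m jog '[[-3,0,-1,0,0,0],[0,0,0,0,0,0],[0,0,0,0,0,0],[0,0,0,0,0,0],[0,0,0,0,0,0],[0,0,0,0,0,0],[0,0,0,0,0,0]]' 0 25; python3 -m jog '[[0,0,0,0,0,0],[10,-1,0,0,0,0],[20,-3,0,0,0,0],[20,-3,0,0,0,0],[10,-1,0,0,0,0],[0,0,0,0,0,0],[0,0,0,0,0,0]]'
```

```text
t: 24.0
eef_pos: [0.5433, -0.225, 0.0434]
ee_rot: [-3.139, 0.005, 3.015]
force: [0.7, -0.3, -0.2]
width: 0.0115
t: 24.7
eef_pos: [0.6046, -0.2327, 0.0434]
ee_rot: [-3.139, 0.001, 3.015]
force: [-1.5, 0.5, 3.4]
width: 0.0113
```

```bash
python3 -m jog '[[12,-2,0,0,0,0],[8,-1,0,0,0,0],[0,0,0,0,0,0],[0,0,0,0,0,0]]'; python3 -m jog '[[3,0,0,0,0,0],[0,0,0,0,0,0],[0,0,0,0,0,0]]'
```

```text
t: 25.1
eef_pos: [0.6238, -0.2351, 0.0434]
ee_rot: [-3.14, -0.0, 3.015]
force: [-1.4, 1.1, 2.3]
width: 0.0115
t: 25.4
eef_pos: [0.6264, -0.2355, 0.0434]
ee_rot: [-3.14, -0.0, 3.014]
force: [-1.1, -0.4, 0.6]
width: 0.0113
```

```bash
python3 -m jog '[[3,0,0,0,0,0],[0,0,0,0,0,0],[0,0,0,0,0,0]]'; python3 -m jog '[[0,0,0,0,0,0],[0,0,0,0,0,0],[0,0,0,0,0,0]]' 0.4;  python3 -m jog '[[0,0,15,0,0,0],[0,0,30,0,0,0],[0,0,35,0,0,0],[0,0,35,0,0,0],[-20,0,20,0,0,0.05],[-35,0,0,0,0,0.14],[-40,0,0,0,0,0.14],[-40,0,0,0,0,0.14],[-35,0,0,0,0,0.14],[-20,0,0,0,0,0.14],[0,0,0,0,0,0.14],[0,0,0,0,0,0.14]]' 0.9; python3 -m jog '[[0,0,0,0,0,0.14],[0,0,0,0,0,0.14],[0,0,0,0,0,0.14],[0,0,0,0,0,0.10],[0,0,0,0,0,0],[0,0,0,0,0,0]]'
```

```text
t: 25.7
eef_pos: [0.6276, -0.2356, 0.0434]
ee_rot: [-3.14, -0.004, 3.014]
force: [-0.7, 0.2, 0.8]
width: 0.0117
t: 26.0
eef_pos: [0.6281, -0.2355, 0.0432]
ee_rot: [-3.14, -0.003, 3.014]
force: [-0.1, -1.2, 0.1]
width: 0.03
t: 27.2
eef_pos: [0.4314, -0.2359, 0.1962]
ee_rot: [-3.128, 0.006, -2.199]
force: [-0.0, -1.0, -0.8]
width: 0.0789
t: 27.8
eef_pos: [0.4318, -0.2364, 0.2043]
ee_rot: [-3.118, 0.007, -1.656]
force: [0.4, 0.3, -0.3]
width: 0.0791
```

```bash
python3 look.py w7
```

```text
27.85 [ 0.4318 -0.2364  0.2043] [-3.1177  0.0067 -1.6561] 0.07857430960043502
```

View pics/w7.png

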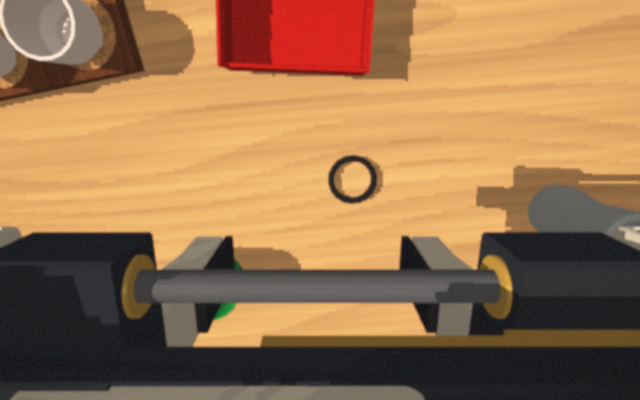

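```bash
python3 - <<'E'
from h import *
w=np.load("w.npz"); K,T=w["K"],w["T"]
f=cv2.imread("pics/w7.png"); hh,s,v=cv2.split(cv2.cvtColor(f,cv2.COLOR_BGR2HSV))
g=(v<85); g[:140]=0;g[215:]=0;g[:,:310]=0;g[:,400:]=0
c=max(blobs(g,30),key=cv2.contourArea); e=cv2.fitEllipse(c); print(e,plane(K,T,e[0],.006))
print("tin front",plane(K,T,[(218,67),(368,74)],.034))
E
python3 -m jog '[[-2,-18,-20,0,0.024,-0.05],[0,-10,-35,0,0,0],[0,0,-40,0,0,0],[0,0,-30,0,0,0],[0,0,0,0,0,0],[0,0,0,0,0,0]]'
```

```text
((352.50189208984375, 179.00234985351562), (45.23988342285156, 46.26030731201172), 76.6252212524414) [[ 0.4253 -0.2706  0.006 ]]
tin front [[ 0.5396 -0.1582  0.034 ]
 [ 0.5226 -0.2876  0.034 ]]
t: 28.45
eef_pos: [0.4317, -0.2661, 0.0799]
ee_rot: [-3.135, 0.002, -1.72]
force: [1.0, 0.8, 0.4]
width: 0.0791
```

```bash
python3 -m jog '[[-5,-4,-20,0,0.005,0],[0,0,-25,0,0,0],[0,0,-10,0,0,0],[0,0,0,0,0,0],[0,0,0,0,0,0]]'
```

```text
t: 28.95
eef_pos: [0.4332, -0.2716, 0.0323]
ee_rot: [-3.128, -0.001, -1.721]
force: [-0.0, -0.7, 0.8]
width: 0.0788
```

```bash
python3 -m jog '[[-7,0,-10,0,0.014,0],[0,0,-10,0,0,0],[0,0,0,0,0,0],[0,0,0,0,0,0]]'
```

```text
t: 29.35
eef_pos: [0.4275, -0.2719, 0.0135]
ee_rot: [-3.138, -0.003, -1.72]
force: [-0.1, 0.4, 0.4]
width: 0.0789
```

```bash
python3 -m jog '[[-3,1,-7,0,0.005,0],[0,0,-4,0,0,0],[0,0,0,0,0,0],[0,0,0,0,0,0]]'
```

```text
t: 29.75
eef_pos: [0.4243, -0.2708, 0.0016]
ee_rot: [3.14, -0.004, -1.72]
force: [0.5, -0.2, 0.3]
width: 0.0789
```

```bash
python3 -m jog '[[0,0,0,0,0,0],[0,0,0,0,0,0],[0,0,0,0,0,0],[0,0,0,0,0,0],[0,0,0,0,0,0],[0,0,0,0,0,0]]' 0.3 12; python3 -m jog '[[0,0,10,0,0,0],[0,0,25,0,0,0],[0,0,35,0,0,0],[0,0,20,0,0,0],[0,0,0,0,0,0],[0,0,0,0,0,0]]'
```

```text
t: 30.35
eef_pos: [0.4247, -0.2709, 0.002]
ee_rot: [3.141, -0.004, -1.72]
force: [-0.1, -0.1, -0.3]
width: 0.0494
t: 30.95
eef_pos: [0.4237, -0.2708, 0.0979]
ee_rot: [3.14, -0.004, -1.72]
force: [-0.1, 0.7, -1.0]
width: 0.0496
```

```bash
python3 -m jog '[[15,5,0,0,0,0],[35,10,0,0,0,0],[40,12,0,0,0,0],[35,9,0,0,0,0],[15,5,0,0,0,0],[0,0,0,0,0,0],[0,0,0,0,0,0]]'; python3 look.py w8
```

```text
t: 31.65
eef_pos: [0.5675, -0.226, 0.0916]
ee_rot: [3.131, -0.004, -1.722]
force: [0.8, -1.2, 0.0]
width: 0.0497
31.7 [ 0.5671 -0.2261  0.0916] [ 3.1307 -0.0044 -1.7219] 0.049656587266300865
```

View pics/w8.png

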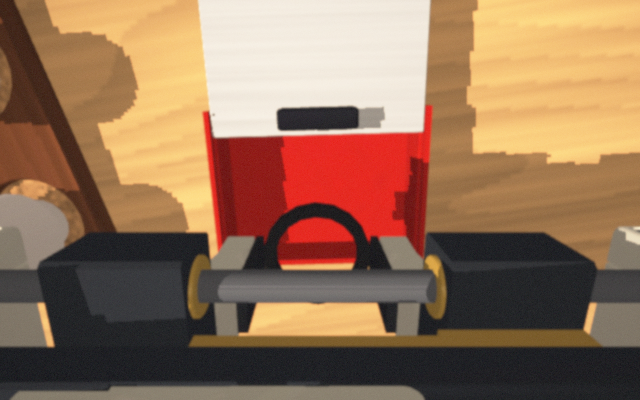

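```bash
python3 - <<'E'
from h import *
w=np.load("w.npz"); K,T=w["K"],w["T"]
u=np.array([np.cos(-.136),np.sin(-.136)]); O=np.array([.5815,-.2293])
for n,c,z in(("cover edge",[(213,137),(318,134),(423,131)],.036),("tin walls at rim",[(216,200),(430,200)],.034),("bar top",(318,108),.054),("gasket",(317,252),.09+.008)):
    p=plane(K,T,c,z); d=p[:,:2]-O; print(n,p[:,:2],"tin",np.c_[d@u,d@[-u[1],u[0]]])
E
python3 -m jog '[[6,-2,-15,0,-0.01,0],[0,0,-20,0,0,0],[0,0,0,0,0,0],[0,0,0,0,0,0]]'
```

```text
cover edge [[ 0.624  -0.1732]
 [ 0.6164 -0.2343]
 [ 0.6089 -0.2952]] tin [[ 0.0345  0.0614]
 [ 0.0353 -0.0002]
 [ 0.0361 -0.0616]]
tin walls at rim [[ 0.5856 -0.1655]
 [ 0.5654 -0.2971]] tin [[-0.0045  0.0638]
 [-0.0067 -0.0694]]
bar top [[ 0.6317 -0.2364]] tin [[ 0.0507 -0.0002]]
gasket [[ 0.5704 -0.2263]] tin [[-0.0114  0.0014]]
t: 32.1
eef_pos: [0.5698, -0.2293, 0.0566]
ee_rot: [3.14, -0.003, -1.724]
force: [0.9, -0.0, -0.5]
width: 0.0498
```

```bash
python3 -m jog '[[3,1,-15,0,0,0],[0,0,-15,0,0,0],[0,0,-8,0,0,0],[0,0,0,0,0,0],[0,0,0,0,0,0]]'
```

```text
t: 32.6
eef_pos: [0.5736, -0.229, 0.0193]
ee_rot: [-3.139, -0.003, -1.725]
force: [0.7, -0.3, 0.3]
width: 0.0496
```

```bash
python3 -m jog '[[0,0,-9,0,0,0],[0,0,0,0,0,0],[0,0,0,0,0,0]]'; python3 -m jog '[[0,0,-3,0,0,0],[0,0,0,0,0,0],[0,0,0,0,0,0]]'
```

```text
t: 32.9
eef_pos: [0.5744, -0.2291, 0.0107]
ee_rot: [-3.137, -0.003, -1.725]
force: [-0.3, -0.4, -0.2]
width: 0.0493
t: 33.2
eef_pos: [0.5747, -0.2291, 0.0079]
ee_rot: [-3.137, -0.003, -1.725]
force: [-1.1, 0.1, 0.7]
width: 0.0495
```

```bash
python3 -m jog '[[0,0,-1,0,0,0],[0,0,0,0,0,0]]'; python3 -m jog '[[0,0,0,0,0,0],[0,0,0,0,0,0],[0,0,0,0,0,0]]' 0.68; python3 -m jog '[[0,0,15,0,0,0],[0,0,30,0,0,0],[0,0,35,0,0,0],[0,0,35,0,0,0],[-15,5,15,0,0,0],[-25,5,0,0,0,0],[-25,0,0,0,0,0],[0,0,0,0,0,0],[0,0,0,0,0,0]]'; python3 look.py w9
```

```text
t: 33.4
eef_pos: [0.5749, -0.2291, 0.007]
ee_rot: [-3.136, -0.003, -1.725]
force: [-0.7, -1.0, -0.7]
width: 0.0494
t: 33.7
eef_pos: [0.575, -0.2291, 0.0072]
ee_rot: [-3.136, -0.003, -1.724]
force: [0.3, -0.3, -0.0]
width: 0.0589
t: 34.6
eef_pos: [0.5072, -0.2188, 0.1426]
ee_rot: [-3.135, -0.003, -1.724]
force: [0.6, 1.2, -0.6]
width: 0.0595
34.65 [ 0.5072 -0.2188  0.1425] [-3.1357 -0.003  -1.7245] 0.05969096744922327
```

View pics/w9.png

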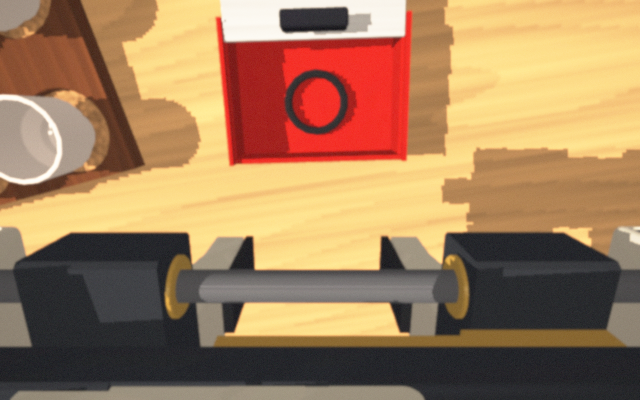

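```bash
python3 -m jog '[[15,-2,0,0,0,0],[35,-5,0,0,0,0],[40,-6,0,0,0,0],[25,-3,0,0,0,0],[0,0,-15,0,0,0],[0,0,-20,0,0,0],[0,0,0,0,0,0],[0,0,0,0,0,0]]' 0.72
```

```text
t: 35.45
eef_pos: [0.6292, -0.2357, 0.1022]
ee_rot: [-3.139, -0.004, -1.724]
force: [-0.3, 0.0, 0.5]
width: 0.063
```

```bash
python3 -m jog '[[-2,0,-15,0,0,0],[0,0,-25,0,0,0],[0,0,-10,0,0,0],[0,0,0,0,0,0],[0,0,0,0,0,0]]'
```

```text
t: 35.95
eef_pos: [0.6285, -0.2361, 0.0555]
ee_rot: [-3.134, -0.004, -1.723]
force: [0.6, 0.5, 0.7]
width: 0.0628
```

```bash
python3 -m jog '[[-1,0,-9,0,0.005,0],[0,0,-3,0,0,0],[0,0,0,0,0,0],[0,0,0,0,0,0]]'; python3 -m jog '[[0,0,0,0,0,0],[0,0,0,0,0,0],[0,0,0,0,0,0],[0,0,0,0,0,0],[0,0,0,0,0,0]]' 0.3 25
```

```text
t: 36.35
eef_pos: [0.6291, -0.2364, 0.0457]
ee_rot: [-3.135, -0.005, -1.723]
force: [-0.1, 0.6, 0.9]
width: 0.063
t: 36.85
eef_pos: [0.6294, -0.236, 0.0463]
ee_rot: [-3.135, -0.005, -1.723]
force: [1.1, 0.4, -0.3]
width: 0.0436
```

Bar gripped by its ends (43.6 mm). Now I pull the cover shut.

```bash
python3 -m jog '[[-8,1,0,0,0,0],[-20,3,0,0,0,0],[-20,3,0,0,0,0],[-15,2,0,0,0,0],[-8,1,0,0,0,0],[0,0,0,0,0,0],[0,0,0,0,0,0]]'
```

```text
t: 37.55
eef_pos: [0.5561, -0.2268, 0.0464]
ee_rot: [-3.131, -0.006, -1.723]
force: [1.6, 0.1, -3.0]
width: 0.0434
```

```bash
python3 -m jog '[[-9,1,0,0,0,0],[0,0,0,0,0,0],[0,0,0,0,0,0]]'; python3 -m jog '[[-4,0,0,0,0,0],[0,0,0,0,0,0],[0,0,0,0,0,0]]';python3 -m jog '[[-4,0,0,0,0,0],[0,0,0,0,0,0],[0,0,0,0,0,0]]'
```

```text
t: 37.85
eef_pos: [0.5476, -0.2258, 0.0464]
ee_rot: [-3.13, -0.006, -1.723]
force: [2.4, 0.8, -2.9]
width: 0.0436
t: 38.15
eef_pos: [0.5451, -0.2254, 0.0463]
ee_rot: [-3.128, -0.006, -1.722]
force: [-0.0, 1.4, -1.2]
width: 0.0432
t: 38.45
eef_pos: [0.5452, -0.2255, 0.0463]
ee_rot: [-3.121, -0.005, -1.722]
force: [-0.2, 1.7, -0.3]
width: 0.0432
```

```bash
python3 -m jog '[[-2,0,0,0,0.01,0],[0,0,0,0,0,0]]'; python3 -m jog '[[0,0,0,0,0,0],[0,0,0,0,0,0],[0,0,0,0,0,0],[0,0,0,0,0,0]]' 0.72; python3 -m jog '[[0,0,15,0,0,0],[0,0,35,0,0,0],[0,0,40,0,0,0],[0,0,40,0,0,0],[-30,0,20,0,0,0],[-40,0,0,0,0,0],[0,0,0,0,0,0],[0,0,0,0,0,0]]'; python3 look.py w10; python3 - <<'E'
from h import *
t=eyes.grab_frame("top"); s=eyes.grab_frame("side"); w=cv2.imread("pics/w10.png"); cv2.imwrite("pics/t10.png",t)
a=cv2.resize(t[95:265,130:470],(800,400)); b=cv2.resize(w,(320,200)); c=cv2.resize(s[120:320,240:432],(192,200)); 
cv2.imwrite("pics/m10.png",np.vstack([a,np.hstack([b,cv2.resize(s[130:320,250:430],(480,200))])]))
E
```

```text
t: 38.65
eef_pos: [0.5451, -0.2254, 0.0464]
ee_rot: [-3.127, -0.006, -1.721]
force: [0.1, 0.9, -1.0]
width: 0.0433
t: 39.05
eef_pos: [0.5435, -0.2262, 0.0469]
ee_rot: [-3.13, -0.007, -1.721]
force: [-1.1, -0.9, 0.1]
width: 0.0628
t: 39.85
eef_pos: [0.468, -0.2269, 0.2029]
ee_rot: [-3.133, -0.009, -1.722]
force: [0.2, 0.4, 0.2]
width: 0.063
39.9 [ 0.4678 -0.2268  0.2027] [-3.1333 -0.0087 -1.7219] 0.06331459606072362
```

View pics/m10.png

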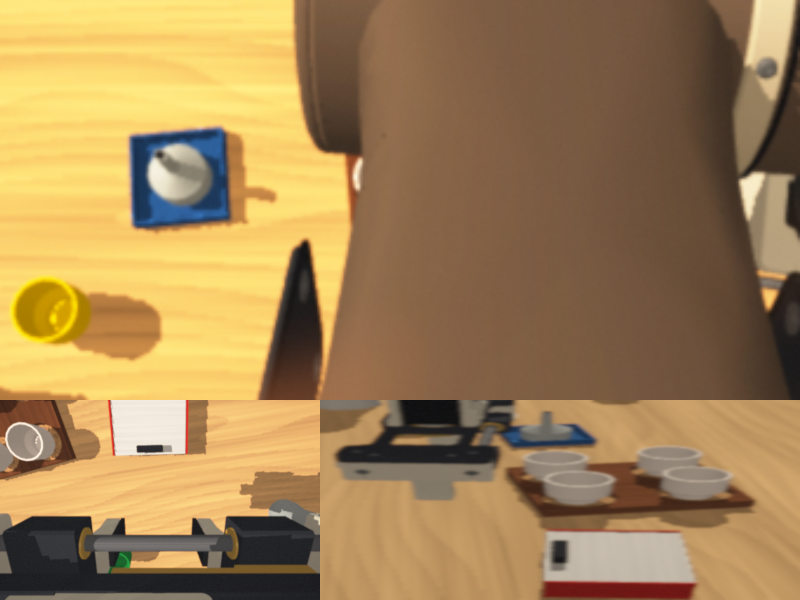

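The funnel stands in the tray, all four cups are in the rack and the cover looks shut. I'll check the bar's travel with numbers and one enlarged crop.

```bash
python3 - <<'E'
from h import *
w=np.load("w.npz"); K,T=w["K"],w["T"]
f=cv2.imread("pics/w10.png"); hh,s,v=cv2.split(cv2.cvtColor(f,cv2.COLOR_BGR2HSV))
m=(v<70); m[:70]=0;m[125:]=0;m[:,:240]=0;m[:,370:]=0
c=max(blobs(m,30),key=cv2.contourArea); r=cv2.boundingRect(c); print(r)
u=np.array([np.cos(-.136),np.sin(-.136)]); O=np.array([.5815,-.2293])
for px,z in(((r[0]+r[2]/2,r[1]),.054),((r[0]+r[2]/2,r[1]+r[3]),.038)):
    p=plane(K,T,px,z)[0,:2]; print("bar far top / near bottom edge",p,(p-O)@u)
cv2.imwrite("pics/c10.png",cv2.resize(f[0:140,180:420],None,fx=3.2,fy=3.2,interpolation=cv2.INTER_CUBIC))
E
```

```text
(275, 91, 50, 13)
bar far top / near bottom edge [ 0.5466 -0.2261] -0.035017619436812315
bar far top / near bottom edge [ 0.5364 -0.2239] -0.04540349030893264
```

View pics/c10.png

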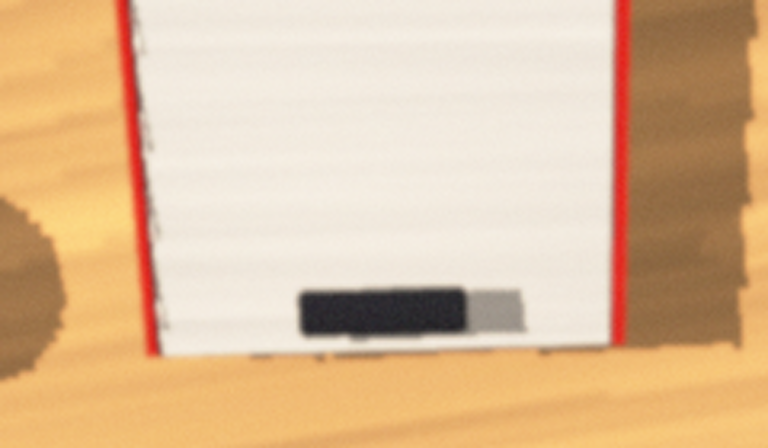

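The bar spans tin x -45.4 to -35.0 mm, so travel is about 0, and the cover edge is flush with the front. The arm touches nothing, so I hand in.

```bash
python3 -c "
from station import workorder,status
print(status.get_state()['force']); print(workorder.job_done())"
```

```text
[-0.00430442 -0.24531983 -0.89311396]
the job is handed in; nothing more can be done
None
```

The job is done and handed in at about 40 s of the 115 s allowed; the station reports no verdict.

- **Cups:** The two white cups stand upright in the two free slots, and the two stored cups still stand in theirs. The side view after the last move shows all four upright.
- **Funnel:** It stands in the blue tray with its stem up.
- **Gasket and tin:** I slid the cover fully back (front edge at about +35 mm) and laid the gasket flat in the tin. Then I pulled the cover shut until it stopped, after about 85 mm of travel. Afterwards the bar was centred at about -40 mm in the tin's frame and the cover's front edge was flush, so it is shut to within the roughly 2 mm calibration.
- **Look-alikes:** I never reached for the yellow or green cup. The last views show the yellow cup still standing; the green one is mostly hidden behind the gripper, so I did not check it again.
- **Forces:** Readings at the end of each move stayed below about 4 N. I did not log forces within a move.

No check failed. Two views were limited:
- In the last top view the arm hid the rack and tin, so those rest on the side and wrist cameras.
- The rim positions measured in the rack came out 5–8 mm nearer the robot than the release points. I put this down to rough pixel picks at the picture's edge. It stays within the slots' slack, and the pictures show the cups seated.

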